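# Close the open primer bottle with its dip rod

## Task

One of the three primer bottles in the wooden caddy has been left open. Take its dip rod out of the slanted rest, put it down into the open bottle and press it fully home through the wiper in the neck, until its flat head sits on the bottle's rim. Leave the closed bottles and everything else on the bench as they are.

Things in the scene. Friction and masses are not known exactly. Their poses are not given: they have to be found in the camera images.
- dip_rod: The loose dip rod: steel shaft, 8 mm diameter, 100 mm long, with a flat bevelled nose (6.6 mm wide at the tip, full 8 mm after 3 mm), and a flat grey disc head of 14 mm diameter, 3.5 mm thick; 45 g. It starts in the slanted rest: 40 mm of shaft in the tube, 60 mm and the head outside. Origin: centre of the tip of the nose; z runs up the shaft to the head.
- dip_rod_head (a point): Centre of the top face of the loose rod's head, 103.5 mm from the tip. When the rod is fully home it lies 3.5 mm above the bottle's rim.
- rest: Rod rest, fixed: steel foot plate 110 x 75 x 6 mm with a short steel tube (19 mm outside, 10.4 mm inside, 41 mm deep) that leans 30 degrees from vertical towards the rest's own -x side. Origin: centre of the underside of the plate; z up. Its yaw is within 0.5 rad of the world's, so that the rod leans roughly towards the robot.
- rest_mouth (a point): Centre of the upper mouth of the rest's tube, about 53 mm above the bench.
- caddy: Wooden caddy, fixed: open box 78 x 222 x 45 mm (walls, floor 6 mm), divided into three cells with centres at -72, 0 and +72 mm along its y. In each cell a like white plastic primer bottle (56 mm diameter, 25 mm neck) stands upright and fast, but anywhere in its cell: its axis is up to 5 mm off the cell's centre in x and in y. One is open, two are closed. Origin: centre of the underside; z up.
- caddy_rim (a point): Point on the caddy's centre line at the height of the bottles' rims, 131 mm above the bench. A bottle's mouth is a 9 mm bore in a flat rim of 24 mm diameter, 35 mm deep, hollow below. 17 mm down, two rubber wiper lips grip the rod: from there on pushing takes about 4 to 12 N all the way; it does not sink by its weight. Home, the head's underside lies on the rim.
- rod_b: A dip rod like dip_rod (see there) that stands fully home in one of the two closed bottles (which cells they are in differs from start to start), its head on the rim. To be left alone. Origin: centre of the lower tip; z up the rod.
- rod_c: A dip rod like dip_rod (see there) that stands fully home in one of the two closed bottles (which cells they are in differs from start to start), its head on the rim. To be left alone. Origin: centre of the lower tip; z up the rod.
- magnet_unit: Bystander: a loose round steel magnet unit, 44 mm diameter, 23 mm tall. Origin: centre of the underside.
- glue_bottle: Bystander: a white glue bottle with a closed pointed nozzle, 58 mm diameter, 172 mm tall. Origin: centre of the underside.
- board: Bystander, fixed: a plywood board on battens, 160 x 340 mm, with rows of magnet units on it, 45 mm tall in all. Origin: centre of the underside.
Things that resemble listed ones, but are neither listed nor needed, are in the scene too. What is shaped like the caddy but red is not meant.

How it is judged:
By the outcome, as a careful person would: the job done as asked, in the order asked, and still so for the second after the job is handed in, with the robot touching nothing.
It also fails if it takes over 72 s, if anything falls off the work surface, if the arm or the gripper's body presses on something with over 40 N, if the wrist force passes 120 N, or if a joint passes its speed limit or range.

## Robot

A 6-joint arm with a two-finger parallel gripper is mounted at the origin on the work surface. World frame = base frame: x ahead of the robot, y to its left, z up, the work surface at z = 0. Lengths are in m, angles in rad, forces in N, time in s.
With the tool pointing down it reaches from about 0.3 to 0.85 m from the base axis. Payload 5.4 kg.
Tool frame: the origin (TCP) lies midway between the tips of the shut fingers; the grasp point (between the pads) lies 19 mm behind it (manip.hold_point_z is the z of the grasp point in the tool frame, in m); z points along the fingers, y is the direction in which the jaws open and shut (so a half turn about z gives the same grasp; the last joint's range is limited). The gripper opens to 85 mm and grips with 20 to 120 N. Pads are 22 mm wide; open, the fingers measure 114 mm over their backs; the gripper's body (76 mm by 85 mm) begins 54 mm behind the grasp point. The pads swing forward as they close: fully open they stand 13 mm farther back than shut.
Start: joints at [-1.393, 0.158, 1.597, -0, 1.386, -0.21], TCP at [0.217, -0.532, 0.231] pointing down, gripper open.
Joint ranges: [-2.91, 2.91], [-0.94, 2.29], [0.18, 2.7], [-1.29, 4.43], [0.17, 2.64], [-3, 3]. Speed limits (rad/s): [2.57, 2.57, 3.14, 3.14, 3.14, 3.14].

## Interface

Orientations are given as a rotation vector (axis times angle).
In Python, from cell import manip gives the robot as it stands.
- The arm moves only by the tool drive_tool, never from a script. Its argument "series" is a list that holds one entry, the list of rows, each a list of 7 numbers: the shift along the tool's x, y, z in m, then the turn, a rotation vector about the tool's x, y, z in rad, then the finger opening in m, from 0 to 0.0854. A call has 1 to 12 rows; each row is the pose to reach, as a shift and turn from the pose measured when the call began, along the tool's axes at that moment; what a row does not reach only later rows make up. A row lasts 1/12 s, in which the tool goes at most 41.7 mm and 7.16 degrees, less where a joint would pass 70% of its speed; a pose out of reach is approached as far as the arm can. A call with a gripper value outside its range is refused whole. The fingers move at their own pace and stop on an object; the grip force is fixed at half the most. Time passes only in rows, so rows that repeat a pose let the fingers close. It gives the time, the measured TCP pose, the force and the opening at its end, in the units of the state.
- manip.state(): the state, without advancing time (a new reading comes with each control period).
- manip.snapshot(name): name is "scene" or "side" or "wrist"; returns (picture, depth): 400x640x3 uint8, red, green, blue; 400x640 float32, m along the optical axis (not along the pixel's ray), 0 where there is no reading.
- manip.camera_params(name): a dict with "fx", "fy", "cx", "cy" (pixels), "extrinsics" (4x4, takes a point from world to camera coordinates); the wrist camera has in their place "hand_eye" (4x4, takes a point from camera to tool coordinates, whose origin is the TCP and whose axes are the flange's). Camera axes: x right, y up, looking along -z (the intrinsics and any distortion apply to the point x, -y, -z); pixel columns grow to the right and rows downward; lengths in m; the calibration is good to about 2 mm. The wrist camera is an equidistant fisheye: a pixel r from the principal point sees the ray r / f radians off the axis. A picture is of the moment at which its call begins: read the wrist's pose just before it. camera_params takes no time and is no camera call.
- manip.hand_in(): hands the job in, once; it reports no verdict.
Trained networks look in the newest picture that a camera, given by its name, has taken for a name from the list of things; names that differ only in an ending like _2 or _b are one class to them, and where a whole thing is asked for, a point or a joint stands for the part that bears it (a point fixed in the world has none). Each returns a list of dicts, best first, with "confidence" (0 to 1); they miss things now and then, are a little off and sometimes report something else, mostly with a low value. They report only what shows in the picture. A call takes as long as a camera call. They do not tell look-alikes from the thing itself.
- manip.search_frame(camera, thing): "xyz" ([x, y, z] in m, in world coordinates, good to about 4 mm: the middle of the surface that is visible of it).
- manip.landmark_of(camera, thing): "xyz" ([x, y, z] in m, in world coordinates, good to about 4 mm: a listed point, or the origin of a listed thing).
The state is a dict: "t": time; "q": joint angles; "qvel": joint speeds; "effort": joint torques, N m; "ee_pos": TCP position; "eef_rot": TCP orientation; "contact_force": force on the tool from outside, world axes, zero at the start; "moment": the same for the moment, N m; "opening": opening from 0.0 (shut) to 1.0 (fully open).
Only numpy, scipy, OpenCV 4.12 (cv2) and the standard library are available. Lean on these libraries where they do the work, as an engineer would, in place of code of your own. Each camera call takes 0.05 s, during which the arm holds its last target. There are 200 camera calls.

## Working session

There is one attempt and no reset: what is moved stays moved. The work goes in short steps, Python scripts to look and compute and a tool call to move; the robot and the scene stay as the last step left them, time stands still between calls to the robot, and variables do not carry over. Pictures are saved under pics/ and viewed, and the job is handed in when it is done.

Besides the shell and the picture viewer there is one more tool, called after "Call:" as a command line: name --argument value ..., lists and objects as JSON in quotes. drive_tool: Moves the arm, as the interface text tells. Its arguments: {"type":"object","properties":{"series":{"type":"array"}},"required":["series"]}

```bash
ls; mkdir -p pics; cat > h.py <<'E'
import numpy as np, cv2
from cell import manip
from scipy.spatial.transform import Rotation as R
np.set_printoptions(precision=4,suppress=True)
def snap(n,f):
    p,d=manip.snapshot(n); cv2.imwrite('pics/'+f+'.png',p[:,:,::-1]); np.savez('pics/'+f+'.npz',p=p,d=d); return p,d
def world(n,u,v,z):  # fixed cams: pixel + depth -> world
    c=manip.camera_params(n); E=np.array(c['extrinsics'])
    P=np.array([(u-c['cx'])/c['fx']*z,-(v-c['cy'])/c['fy']*z,-z,1]); return (np.linalg.inv(E)@P)[:3]
def cloud(n,d):
    c=manip.camera_params(n); E=np.linalg.inv(np.array(c['extrinsics'])); v,u=np.mgrid[:400,:640]
    P=np.stack([(u-c['cx'])/c['fx']*d,-(v-c['cy'])/c['fy']*d,-d,np.ones_like(d)],-1); return (P@E.T)[...,:3]
def T():
    s=manip.state(); M=np.eye(4); M[:3,3]=s['ee_pos']; M[:3,:3]=R.from_rotvec(s['eef_rot']).as_matrix(); return M
E
python3 - <<'E'
from h import *
for n in ['scene','side','wrist']:
    snap(n,n+'0'); print(n,{k:(np.array(v).tolist()) for k,v in manip.camera_params(n).items()})
    for t in ['rest_mouth','dip_rod_head','dip_rod','caddy','caddy_rim','rod_b','rest']:
        print(t,[(np.round(r['xyz'],3).tolist(),round(r['confidence'],2)) for r in manip.landmark_of(n,t)[:4]])
print(manip.state(), manip.hold_point_z)
E
```

```text
pics
scene {'fx': 408.61262211030015, 'fy': 408.61262211030015, 'cx': 319.26753118441326, 'cy': 198.67757343768332, 'extrinsics': [[0.8641019459415468, 0.5032970612091978, 0.00446040336930976, -0.4579060679784223], [-0.3878339458475505, 0.6601646406173438, 0.6432476021928824, 0.22037579517505043], [0.32080002722623197, -0.5575614006158948, 0.7656452357814881, -1.2315970812738573], [0.0, 0.0, 0.0, 1.0]]}
rest_mouth [([0.568, -0.209, 0.052], 0.7)]
dip_rod_head [([0.537, -0.204, 0.105], 0.41)]
dip_rod []
caddy [([0.315, -0.161, 0.002], 0.89), ([0.572, 0.155, 0.001], 0.75)]
caddy_rim [([0.571, 0.158, 0.128], 0.72), ([0.312, -0.16, 0.131], 0.67)]
rod_b [([0.779, 0.022, 0.003], 0.58)]
rest [([0.561, -0.209, -0.003], 0.72)]
side {'fx': 501.97630214565163, 'fy': 501.97630214565163, 'cx': 319.4793340748213, 'cy': 204.39104118853567, 'extrinsics': [[-0.9235000993322419, -0.3833422000503303, -0.014011573570148664, 0.47614850062292596], [0.2532481471823272, -0.6367148976037529, 0.7283265168303025, -0.26082998775745264], [-0.2881196669477067, 0.669061205593341, 0.6850869730829271, -1.249172766832
[... 692 characters left out ...]
238516954902873, 0.2612312461376028, -0.9652762226077116, -0.14300389200383098], [0.0, 0.0, 0.0, 1.0]]}
rest_mouth []
dip_rod_head []
dip_rod []
caddy [([0.316, -0.162, 0.0], 0.81)]
caddy_rim [([0.31, -0.164, 0.131], 0.59)]
rod_b []
rest []
{'t': 1.2, 'q': array([-1.3931,  0.1584,  1.597 ,  0.    ,  1.3862, -0.2101]), 'qvel': array([-0.0003, -0.003 , -0.0007,  0.0013, -0.0004,  0.0002]), 'effort': array([  0.0002, -39.601 , -33.1702,  -0.0002,   0.0007,  -0.    ]), 'ee_pos': array([ 0.2174, -0.5323,  0.2313]), 'eef_rot': array([-3.0827, -0.6054, -0.    ]), 'contact_force': array([-0.9382, -0.1863,  0.5801]), 'moment': array([-0.0261, -0.0033, -0.0383]), 'opening': 0.9998668001056978} -0.0187
```

View pics/scene0.png

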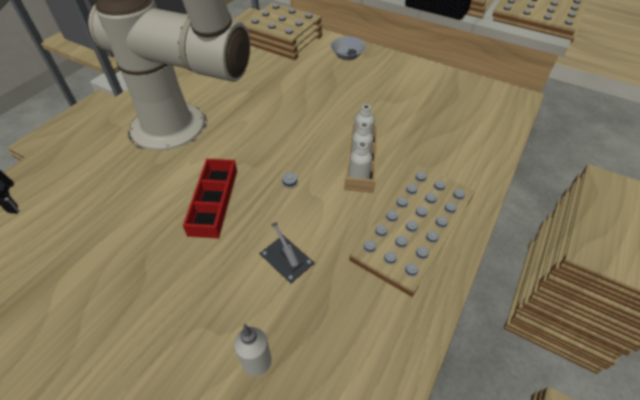

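View pics/side0.png

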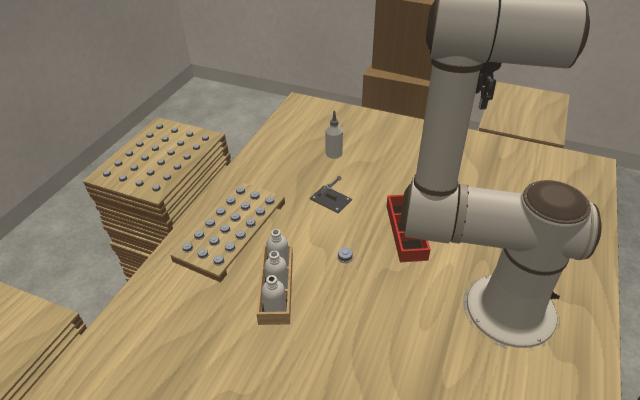

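```bash
python3 - <<'E'
import cv2,numpy as np
a=cv2.imread('pics/scene0.png')[95:195,330:390]; b=cv2.imread('pics/side0.png')[225:325,250:310]
c=cv2.imread('pics/scene0.png')[215:285,255:325]; d=cv2.imread('pics/side0.png')[165:225,300:360]
f=lambda x:cv2.resize(x,(390,290),interpolation=cv2.INTER_CUBIC)
g=lambda x:cv2.resize(x,(390,300*1),interpolation=cv2.INTER_CUBIC)
cv2.imwrite('pics/z0.png',np.vstack([np.hstack([f(a),f(b)]),np.hstack([g(c),g(d)])]))
E
```

```text
(no output)
```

View pics/z0.png

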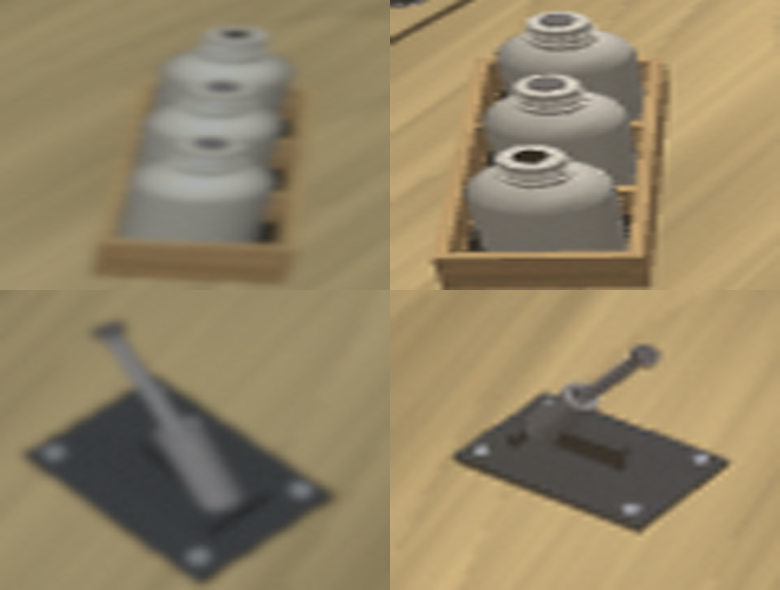

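```bash
cat >> h.py <<'E'
def tgt(axis_up,pos,yhint):
    "pose: tool z = -axis_up, tool y ~ yhint, TCP at pos"
    z=-np.array(axis_up)/np.linalg.norm(axis_up); y=np.array(yhint,float); y-=z*(y@z); y/=np.linalg.norm(y)
    M=np.eye(4); M[:3,:3]=np.stack([np.cross(y,z),y,z],1); M[:3,3]=pos; return M
def rel(M,T0=None):
    D=np.linalg.inv(T() if T0 is None else T0)@M; return D[:3,3],R.from_matrix(D[:3,:3]).as_rotvec()
E
python3 - <<'E'
from h import *
for t in ['glue_bottle','magnet_unit','board']:
    print(t,[(np.round(r['xyz'],3).tolist(),round(r['confidence'],2)) for r in manip.landmark_of('scene',t)[:3]])
h=np.array([.537,-.2005,.1055]);m=np.array([.568,-.2095,.052]);print(np.linalg.norm(h-m))
a=h-m;psi=np.arctan2(-a[1],-a[0]); A=np.array([-.5*np.cos(psi),-.5*np.sin(psi),.866]);print(psi,A)
M=tgt(A,h+A*.07,[0,-1,0]);print(M)
T0=T();print(T0)
print(rel(M,T0))
print('up',T0[:3,:3].T@[0,0,.1])
E
```

```text
glue_bottle [([0.641, -0.429, -0.0], 0.61)]
magnet_unit [([0.442, -0.004, 0.003], 0.54)]
board [([0.781, 0.021, 0.002], 0.8)]
0.0624839979514755
-0.2825549524695876 [-0.4802  0.1394  0.866 ]
[[ 0.8746 -0.0676  0.4802  0.5034]
 [ 0.     -0.9902 -0.1394 -0.1907]
 [ 0.4849  0.1219 -0.866   0.1661]
 [ 0.      0.      0.      1.    ]]
[[ 0.9257  0.3781 -0.      0.2174]
 [ 0.3781 -0.9257 -0.     -0.5323]
 [-0.      0.     -1.      0.2313]
 [ 0.      0.      0.      1.    ]]
(array([ 0.3939, -0.2081,  0.0652]), array([-0.2334,  0.4731,  0.4142]))
up [-0.   0.  -0.1]
```

Call:
drive_tool --series '[[[0.035, -0.018, 0, -0.02, 0.04, 0.035, 0.0854], [0.075, -0.038, 0, -0.04, 0.08, 0.07, 0.0854], [0.11, -0.057, 0, -0.06, 0.12, 0.105, 0.0854], [0.145, -0.076, 0, -0.08, 0.16, 0.14, 0.0854], [0.18, -0.095, 0, -0.1, 0.2, 0.18, 0.0854], [0.215, -0.114, 0, -0.12, 0.25, 0.22, 0.0854], [0.25, -0.132, 0, -0.145, 0.3, 0.26, 0.0854], [0.285, -0.15, 0.005, -0.17, 0.35, 0.3, 0.0854], [0.32, -0.17, 0.02, -0.19, 0.39, 0.34, 0.0854], [0.36, -0.19, 0.04, -0.21, 0.43, 0.38, 0.0854], [0.394, -0.208, 0.065, -0.233, 0.473, 0.414, 0.0854], [0.394, -0.208, 0.065, -0.233, 0.473, 0.414, 0.0854]]]'

```text
t: 2.35
ee_pos: [0.5023, -0.1848, 0.1615]
eef_rot: [2.918, -0.05, 0.749]
contact_force: [-0.9, 0.3, -1.0]
opening: 1.001
```

```bash
python3 - <<'E'
from h import *
print(T()); snap('wrist','w1'); 
for t in ['rest_mouth','dip_rod_head','dip_rod']:
    print(t,[(np.round(r['xyz'],4).tolist(),round(r['confidence'],2)) for r in manip.landmark_of('wrist',t)[:3]])
E
```

```text
[[ 0.8762 -0.064   0.4776  0.5023]
 [-0.0001 -0.9912 -0.1327 -0.1848]
 [ 0.4819  0.1163 -0.8685  0.1615]
 [ 0.      0.      0.      1.    ]]
rest_mouth [([0.57, -0.2141, 0.0487], 0.91)]
dip_rod_head [([0.5343, -0.2019, 0.101], 0.56)]
dip_rod [([0.5873, -0.2177, 0.0199], 0.79)]
```

View pics/w1.png

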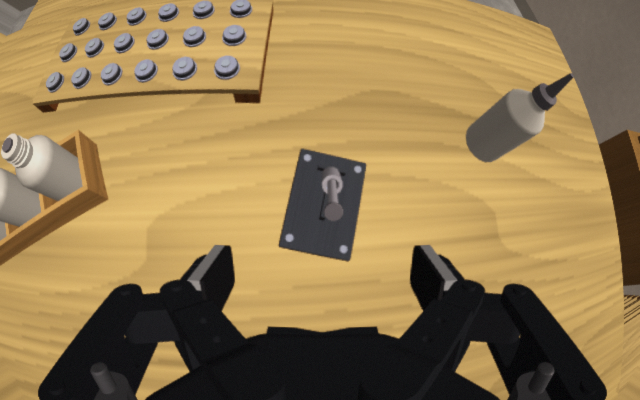

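```bash
cat >> h.py <<'E'
def wpt(u,v,d):  # wrist pixel + axial depth -> tool frame
    c=manip.camera_params('wrist'); x,y=u-c['cx'],v-c['cy']; r=np.hypot(x,y)+1e-9; th=r/c['fx']; k=np.tan(th)/r
    return (np.array(c['hand_eye'])@[x*k*d,-y*k*d,-d,1])[:3]
def wproj(P):  # tool point -> wrist pixel
    c=manip.camera_params('wrist'); p=np.linalg.inv(np.array(c['hand_eye']))@[*P,1]; x,y,z=p[0],-p[1],-p[2]
    th=np.arctan2(np.hypot(x,y),z); s=c['fx']*th/(np.hypot(x,y)+1e-12); return np.array([c['cx']+x*s,c['cy']+y*s])
def zoom(f,x0,y0,w,hh,k,out):
    a=cv2.imread('pics/'+f+'.png')[y0:y0+hh,x0:x0+w]; cv2.imwrite('pics/'+out+'.png',cv2.resize(a,None,fx=k,fy=k,interpolation=cv2.INTER_CUBIC))
E
python3 - <<'E'
from h import *
zoom('w1',270,140,110,130,4.5,'z1')
d=np.load('pics/w1.npz')['d']
print(d[160:226:3,322:346:3])
E
```

```text
[[0.3341 0.3343 0.3342 0.3341 0.3337 0.335  0.3359 0.3372]
 [0.3335 0.3336 0.3328 0.3324 0.334  0.3338 0.3351 0.3346]
 [0.322  0.323  0.3225 0.3191 0.3239 0.3329 0.3337 0.3342]
 [0.3251 0.3159 0.3084 0.3057 0.3069 0.3231 0.3234 0.3238]
 [0.3147 0.2958 0.2894 0.2874 0.2863 0.2963 0.3257 0.3245]
 [0.3032 0.2866 0.279  0.275  0.2752 0.2809 0.3046 0.3312]
 [0.2855 0.2769 0.2762 0.276  0.2775 0.2769 0.2772 0.3305]
 [0.2769 0.2765 0.2779 0.2796 0.2802 0.2769 0.2767 0.3311]
 [0.2764 0.2783 0.2817 0.273  0.2731 0.282  0.2782 0.3304]
 [0.2778 0.2787 0.2713 0.2629 0.2626 0.279  0.2787 0.3287]
 [0.325  0.2786 0.2644 0.257  0.256  0.2804 0.2776 0.3274]
 [0.3236 0.3083 0.2563 0.2463 0.2464 0.328  0.3271 0.3292]
 [0.3243 0.3083 0.2512 0.2419 0.2411 0.3252 0.3261 0.3266]
 [0.3225 0.3068 0.2432 0.2335 0.2347 0.2402 0.3246 0.324 ]
 [0.3133 0.3057 0.2371 0.2195 0.2195 0.2338 0.3257 0.3242]
 [0.3066 0.3045 0.2186 0.217  0.2173 0.2184 0.2176 0.3238]
 [0.3047 0.2193 0.219  0.2195 0.2183 0.2182 0.2179 0.3236]
 [0.3028 0.2203 0.22   0.2207 0.2193 0.2189 0.2208 0.3221]
 [0.3039 0.2208 0.2195 0.2199 0.22   0.2197 0.2205 0.3215]
 [0.3017 0.3016 0.2214 0.2206 0.2206 0.22   0.2206 0.3219]
 [0.3173 0.3171 0.3195 0.2223 0.2211 0.3198 0.3201 0.32  ]
 [0.3178 0.3183 0.3175 0.3175 0.3189 0.3189 0.3187 0.3192]]
```

View pics/z1.png

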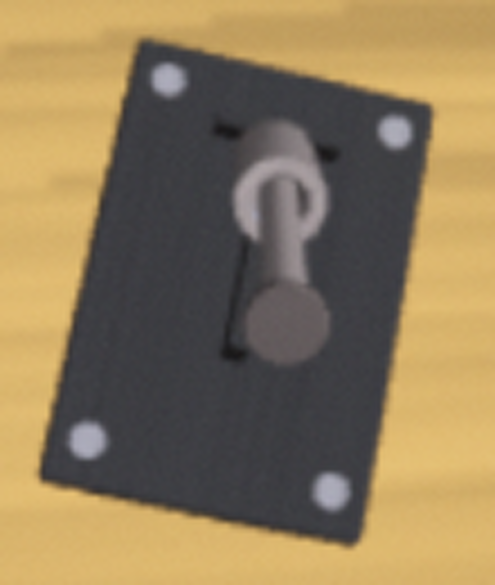

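```bash
python3 - <<'E'
from h import *
d=np.load('pics/w1.npz')['d']; M=T()
h=wpt(334.0,211.6,.2197); m=wpt(332.4,184.7,.278)
print(h,m,np.linalg.norm(h-m)); W=lambda p:M[:3,:3]@p+M[:3,3]
hw,mw=W(h),W(m); a=(hw-mw)/np.linalg.norm(hw-mw); print(hw,mw,a,np.degrees(np.arccos(a[2])))
# yaw from plate screws (zoom px) with plate z=6mm
s=[W(wpt(270+x/4.5,140+y/4.5,d[int(140+y/4.5),int(270+x/4.5)])) for x,y in [(169,80),(395,132),(332,492),(88,440)]];print(np.array(s))
v=(s[0]+s[1]-s[2]-s[3]);psi=np.arctan2(v[1],v[0]);c=sum(s)/4;print('psi',psi,c)
A=np.array([-.5*np.cos(psi),-.5*np.sin(psi),.866]);print('A',A,'head fr mouth+63.5',mw+A*.0635)
# shaft points: project of points below head along A
for q in [.02,.04,.06]:
  print((wproj(M[:3,:3].T@(hw-A*q-M[:3,3]))-[270,140])*4.5, (wproj(M[:3,:3].T@(hw-a*q-M[:3,3]))-[270,140])*4.5)
E
```

```text
[-0.0004  0.008   0.0662] [0.0056 0.0089 0.1282] 0.06231224637001971
[ 0.5348 -0.2084  0.1106] [ 0.5698 -0.2179  0.0599] [-0.5618  0.1517  0.8132] 35.58630889512501
[[ 0.6145 -0.2014  0.0138]
 [ 0.5999 -0.2552  0.0148]
 [ 0.5148 -0.2326  0.0153]
 [ 0.5296 -0.1787  0.0125]]
psi -0.26102647129033374 [ 0.5647 -0.217   0.0141]
A [-0.4831  0.129   0.866 ] head fr mouth+63.5 [ 0.5391 -0.2097  0.1149]
[282.4377 287.3577] [285.3355 276.8939]
[277.6871 257.6969] [283.029  238.1632]
[273.5862 232.164 ] [281.0162 204.7222]
```

```bash
python3 - <<'E'
from h import *
M=T();print(M[:3,3],manip.state()['qvel'])
h=wpt(334.0,211.6,.2197);W=lambda p:M[:3,:3]@p+M[:3,3];hw=W(h)
psi=-.262;t=np.radians(33.5);A=np.array([-np.sin(t)*np.cos(psi),-np.sin(t)*np.sin(psi),np.cos(t)])
G=tgt(A,hw+A*.045,[0,-1,0]);print(hw,G[:3,3],rel(G))
E
```

```text
[ 0.5038 -0.1912  0.1671] [-0.0296 -0.0081 -0.0266  0.0004 -0.0013  0.0004]
[ 0.5348 -0.2084  0.1106] [ 0.5108 -0.202   0.1481] (array([-0.0031,  0.0079,  0.0213]), array([-0.0035,  0.0613,  0.0101]))
```

```bash
python3 - <<'E'
from h import *
hw=np.array([.5333,-.202,.105])
psi=-.262;t=np.radians(33.5);A=np.array([-np.sin(t)*np.cos(psi),-np.sin(t)*np.sin(psi),np.cos(t)])
G=tgt(A,hw+A*.04,[0,-1,0]);print(G[:3,3],rel(G))
E
```

```text
[ 0.512  -0.1963  0.1384] (array([-0.0068,  0.001 ,  0.0295]), array([-0.0035,  0.0613,  0.0101]))
```

Call:
drive_tool --series '[[[-0.0034, 0.0005, 0.015, -0.0018, 0.03, 0.005, 0.0854], [-0.0068, 0.001, 0.0295, -0.0035, 0.0613, 0.01, 0.0854], [-0.0068, 0.001, 0.0295, -0.0035, 0.0613, 0.01, 0.0854], [-0.0068, 0.001, 0.0295, -0.0035, 0.0613, 0.01, 0.0854], [-0.0068, 0.001, 0.0295, -0.0035, 0.0613, 0.01, 0.0854], [-0.0068, 0.001, 0.0295, -0.0035, 0.0613, 0.01, 0.0854]]]'

```text
t: 3.05
ee_pos: [0.5127, -0.1976, 0.1404]
eef_rot: [2.88, -0.061, 0.845]
contact_force: [0.4, -0.2, 1.3]
opening: 1.001
```

```bash
python3 - <<'E'
from h import *
M=T();print(M,manip.state()['qvel']); snap('wrist','w2'); np.save('pics/w2T.npy',M)
zoom('w2',275,160,110,120,5,'z2')
E
```

```text
[[ 0.8416 -0.0779  0.5345  0.5127]
 [ 0.0006 -0.9894 -0.1451 -0.1976]
 [ 0.5401  0.1224 -0.8326  0.1404]
 [ 0.      0.      0.      1.    ]] [ 0.0095 -0.0001  0.0066  0.0058 -0.0042 -0.0054]
```

View pics/z2.png

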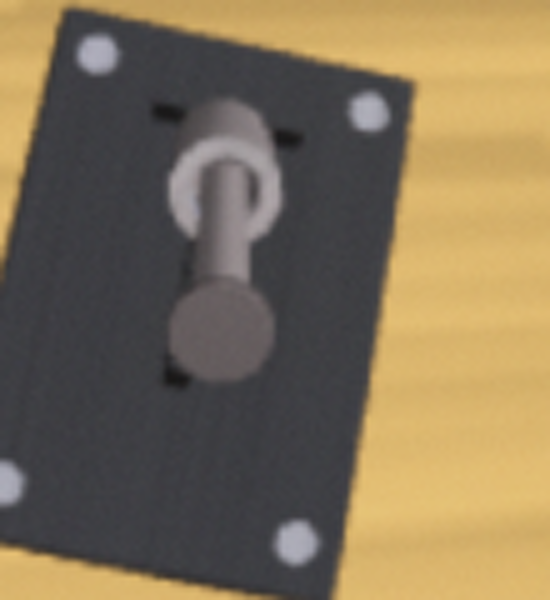

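```bash
python3 - <<'E'
from h import *
d=np.load('pics/w2.npz')['d']; M=np.load('pics/w2T.npy');W=lambda p:M[:3,:3]@p+M[:3,3]
dh=np.median(d[222:231,315:324]); print(dh, d[186:212:3,311:332:3])
h=wpt(319.4,226.2,dh); print('head tool',h,W(h))
for dm in (.251,.254):
  m=wpt(320,198,dm); a=h-m; print('mouth',m,W(m),np.linalg.norm(a),a/np.linalg.norm(a))
E
```

```text
0.19584313 [[0.2774 0.2685 0.2615 0.259  0.262  0.2739 0.3035]
 [0.2572 0.2552 0.2544 0.2544 0.2554 0.2547 0.2709]
 [0.2528 0.2548 0.2545 0.2643 0.2556 0.2549 0.2548]
 [0.255  0.2561 0.2587 0.2565 0.2608 0.2556 0.2557]
 [0.2552 0.2666 0.2487 0.246  0.2493 0.2569 0.2552]
 [0.256  0.2561 0.2418 0.2389 0.2431 0.2559 0.2564]
 [0.2581 0.2566 0.2312 0.229  0.234  0.2567 0.257 ]
 [0.3021 0.2324 0.2249 0.2243 0.2277 0.2574 0.3034]
 [0.3011 0.2225 0.2167 0.2151 0.2191 0.3031 0.303 ]]
head tool [-0.0022 -0.0021  0.0409] [ 0.5329 -0.2014  0.1049]
mouth [ 0.001  -0.0021  0.0989] [ 0.5666 -0.2099  0.0583] 0.05808960347622734 [-0.055  -0.0003 -0.9985]
mouth [ 0.0002 -0.0021  0.1018] [ 0.5675 -0.2103  0.0555] 0.06095112535413933 [-0.0399  0.0001 -0.9992]
```

Call:
drive_tool --series '[[[-0.0015, -0.002, 0.02, 0, 0, 0, 0.0854], [-0.0015, -0.002, 0.045, 0, 0, 0, 0.0854], [-0.0015, -0.002, 0.07, 0, 0, 0, 0.0854], [-0.0015, -0.002, 0.089, 0, 0, 0, 0.0854], [-0.0015, -0.002, 0.089, 0, 0, 0, 0.0854], [-0.0015, -0.002, 0.089, 0, 0, 0, 0.0854], [-0.0015, -0.002, 0.089, 0, 0, 0, 0.03], [-0.0015, -0.002, 0.089, 0, 0, 0, 0.02], [-0.0015, -0.002, 0.089, 0, 0, 0, 0.012], [-0.0015, -0.002, 0.089, 0, 0, 0, 0.012], [-0.0015, -0.002, 0.089, 0, 0, 0, 0.012], [-0.0015, -0.002, 0.089, 0, 0, 0, 0.012]]]'

```text
t: 4.1
ee_pos: [0.5592, -0.2083, 0.0654]
eef_rot: [2.879, -0.06, 0.845]
contact_force: [-0.3, 0.0, -0.5]
opening: 0.152
```

```bash
python3 - <<'E'
from h import *
M=T();print(M,manip.state()['opening']*85.4); snap('wrist','w3'); 
zoom('w3',170,120,300,270,2.2,'z3')
E
```

```text
[[ 0.8413 -0.0777  0.5349  0.5592]
 [ 0.0009 -0.9894 -0.1451 -0.2083]
 [ 0.5405  0.1226 -0.8324  0.0654]
 [ 0.      0.      0.      1.    ]] 12.996393237588466
```

View pics/z3.png

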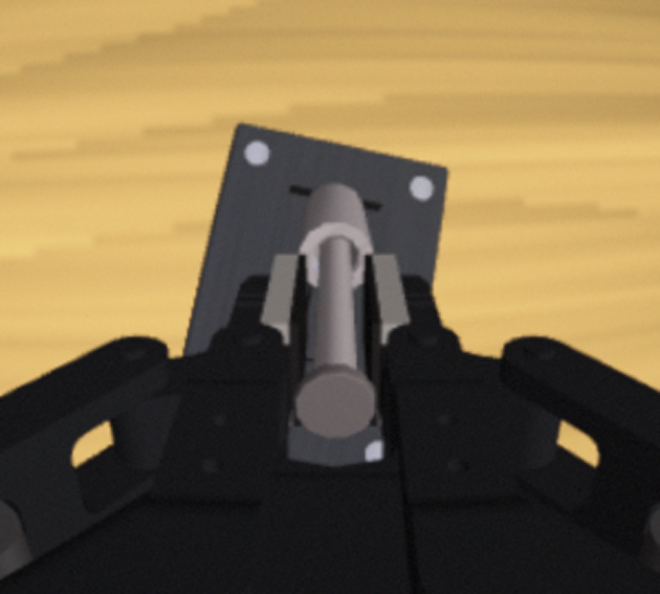

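Call:
drive_tool --series '[[[0, 0, 0, 0, 0, 0, 0.009], [0, 0, 0, 0, 0, 0, 0.0], [0, 0, 0, 0, 0, 0, 0.0], [0, 0, 0, 0, 0, 0, 0.0], [0, 0, 0, 0, 0, 0, 0.0], [0, 0, 0, 0, 0, 0, 0.0]]]'

```text
t: 4.65
ee_pos: [0.5592, -0.2083, 0.0653]
eef_rot: [2.88, -0.06, 0.845]
contact_force: [-1.2, -0.2, 0.7]
opening: 0.08
```

```bash
python3 - <<'E'
from h import *
M=T();print(M,manip.state()['opening']*85.4,manip.state()['contact_force']); snap('wrist','w4'); 
zoom('w4',170,120,300,270,2.2,'z4')
E
```

```text
[[ 0.8414 -0.0777  0.5348  0.5592]
 [ 0.0008 -0.9894 -0.145  -0.2083]
 [ 0.5404  0.1225 -0.8324  0.0653]
 [ 0.      0.      0.      1.    ]] 6.856831077530843 [-1.1958 -0.227   0.6962]
```

View pics/z4.png

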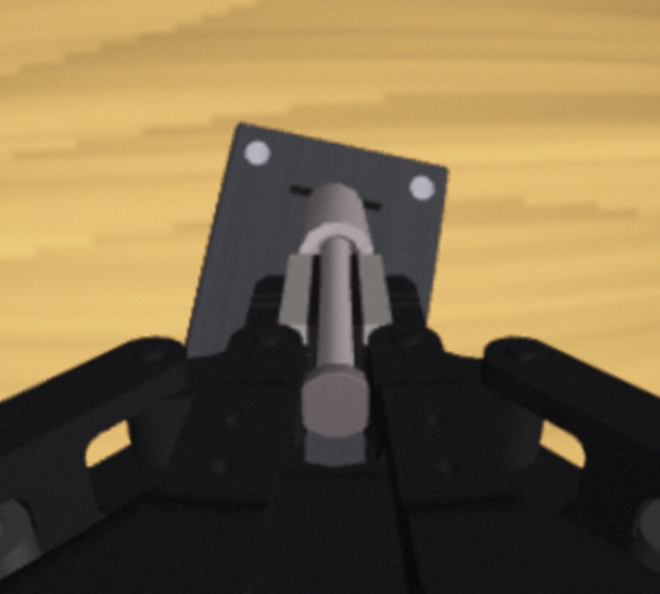

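Call:
drive_tool --series '[[[0.0003, 0.0001, -0.005, 0, 0, 0, 0.0], [0.0009, 0.0002, -0.015, 0, 0, 0, 0.0], [0.0018, 0.0005, -0.03, 0, 0, 0, 0.0], [0.0027, 0.0007, -0.045, 0, 0, 0, 0.0], [0.0037, 0.001, -0.06, 0, 0, 0, 0.0], [0.005, 0.001, -0.08, 0, 0, 0, 0.0], [0.0055, 0.001, -0.09, 0, 0, 0, 0.0], [0.0055, 0.001, -0.09, 0, 0, 0, 0.0], [0.0055, 0.001, -0.09, 0, 0, 0, 0.0]]]'

```text
t: 5.45
ee_pos: [0.5156, -0.1964, 0.1438]
eef_rot: [2.878, -0.06, 0.846]
contact_force: [0.1, -0.0, -0.9]
opening: 0.076
```

```bash
python3 - <<'E'
from h import *
M=T();print(M,manip.state()['opening']*85.4,manip.state()['contact_force']); snap('wrist','w5'); 
zoom('w5',170,120,300,270,2.2,'z5')
G=tgt([0,0,1],[.46,.10,.30],[0,-1,0]);print(rel(G))
E
```

```text
[[ 0.8409 -0.0779  0.5355  0.5156]
 [ 0.0012 -0.9893 -0.1459 -0.1964]
 [ 0.5412  0.1234 -0.8318  0.1438]
 [ 0.      0.      0.      1.    ]] 6.522855864803726 [ 0.0845 -0.0212 -0.933 ]
(array([ 0.0384, -0.2695, -0.2033]), array([ 0.1417, -0.5697, -0.0407]))
```

View pics/z5.png

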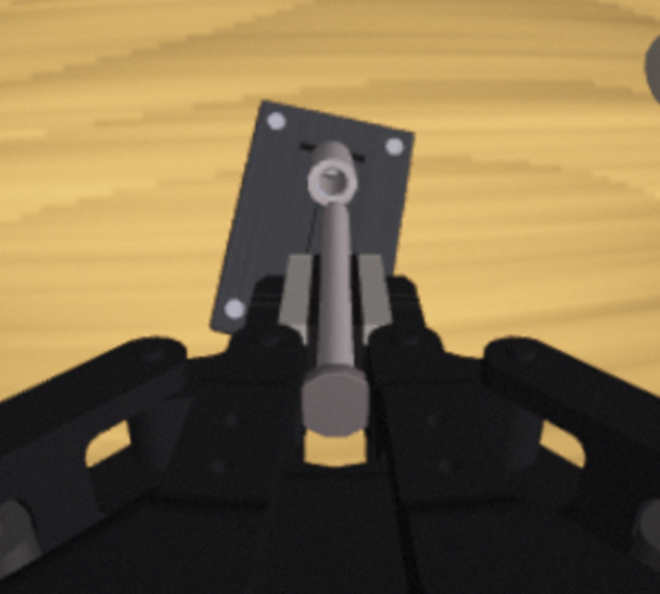

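```bash
python3 - <<'E'
from h import *
M=T()
t=np.array([*wpt(170+334/2.2,120+205/2.2,.25)])
c=manip.camera_params('wrist');o=np.array(c['hand_eye'])[:3,3]; r=t-o
hd=wpt(170+335/2.2,120+402/2.2,.1)-o
print('tip',o+r*((.0555-o[2])/r[2]),'head',o+hd*((-.048-o[2])/hd[2]))
print(M[:3,:3].T@[0,0,.1])
print(rel(tgt([0,0,1],[.53,.22,.27],[0,-1,0])))
E
```

```text
tip [ 0.0019 -0.0006  0.0555] head [ 0.     -0.0004 -0.048 ]
[ 0.054   0.0122 -0.0833]
(array([ 0.0812, -0.3973, -0.1583]), array([ 0.1417, -0.5697, -0.0407]))
```

Call:
drive_tool --series '[[[0.018, 0.004, -0.028, 0, -0.04, 0, 0.0], [0.036, 0.008, -0.056, 0.01, -0.09, 0, 0.0], [0.054, -0.01, -0.085, 0.025, -0.14, -0.005, 0.0], [0.058, -0.045, -0.095, 0.04, -0.19, -0.01, 0.0], [0.06, -0.085, -0.105, 0.06, -0.24, -0.015, 0.0], [0.063, -0.125, -0.115, 0.07, -0.29, -0.02, 0.0], [0.066, -0.165, -0.12, 0.085, -0.35, -0.025, 0.0], [0.069, -0.205, -0.13, 0.1, -0.4, -0.03, 0.0], [0.072, -0.245, -0.135, 0.11, -0.45, -0.03, 0.0], [0.075, -0.285, -0.14, 0.12, -0.5, -0.035, 0.0], [0.078, -0.32, -0.145, 0.13, -0.54, -0.04, 0.0], [0.08, -0.355, -0.15, 0.1417, -0.57, -0.0407, 0.0]]]'

```text
t: 6.5
ee_pos: [0.5302, 0.1794, 0.266]
eef_rot: [-3.141, -0.002, 0.007]
contact_force: [1.9, -0.9, 0.3]
opening: 0.079
```

```bash
python3 - <<'E'
from h import *
print(T()); print(rel(tgt([0,0,1],[.53,.215,.27],[0,-1,0])))
E
```

```text
[[ 1.      0.0014 -0.0044  0.5302]
 [ 0.0014 -1.      0.0002  0.1794]
 [-0.0044 -0.0002 -1.      0.266 ]
 [ 0.      0.      0.      1.    ]]
(array([-0.0002, -0.0356, -0.004 ]), array([-0.0002,  0.0044,  0.0014]))
```

Call:
drive_tool --series '[[[0, -0.02, 0, 0, 0.004, 0.001, 0.0], [0, -0.0356, 0, 0, 0.004, 0.001, 0.0], [0, -0.0356, 0, 0, 0.004, 0.001, 0.0], [0, -0.0356, 0, 0, 0.004, 0.001, 0.0], [0, -0.0356, 0, 0, 0.004, 0.001, 0.0], [0, -0.0356, 0, 0, 0.004, 0.001, 0.0], [0, -0.0356, 0, 0, 0.004, 0.001, 0.0]]]'

```text
t: 7.08
ee_pos: [0.5303, 0.214, 0.2659]
eef_rot: [-3.142, 0.002, 0.001]
contact_force: [-0.6, -0.0, -0.3]
opening: 0.084
```

```bash
python3 - <<'E'
from h import *
M=T();print(M,manip.state()['qvel']); snap('wrist','w6');np.save('pics/w6T.npy',M)
print([(np.round(r['xyz'],4).tolist(),round(r['confidence'],2)) for r in manip.landmark_of('wrist','caddy_rim')[:3]])
E
```

```text
[[ 1.     -0.001  -0.0005  0.5303]
 [-0.001  -1.      0.      0.214 ]
 [-0.0005 -0.     -1.      0.2659]
 [ 0.      0.      0.      1.    ]] [ 0.0016 -0.0039 -0.0031 -0.     -0.      0.001 ]
[([0.4399, -0.0081, -0.0011], 0.58)]
```

View pics/w6.png

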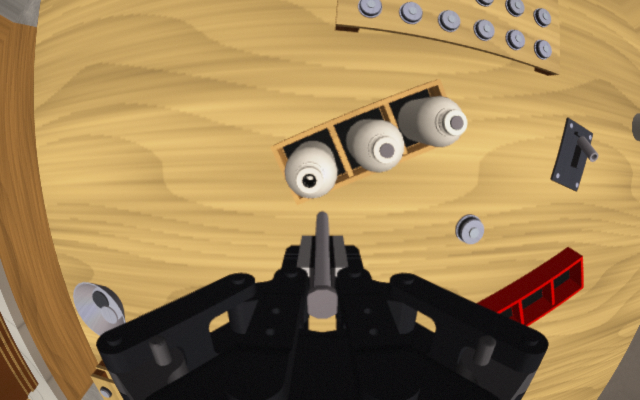

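```bash
python3 - <<'E'
from h import *
zoom('w6',260,120,220,120,3.6,'z6')
d=np.load('pics/w6.npz')['d'];M=np.load('pics/w6T.npy')
g=cv2.cvtColor(cv2.imread('pics/w6.png'),cv2.COLOR_BGR2GRAY)
w=g[170:192,298:321]; k=(w<60); ys,xs=np.nonzero(k); print('hole',xs.mean()+298,ys.mean()+170,k.sum())
print(d[168:194:3,297:323:3])
for u,v in [(309.3,180),(383,150),(456,122)]:
  # ray to z rim: tool z = M z - .131
  c=manip.camera_params('wrist');o=np.array(c['hand_eye'])[:3,3];r=wpt(u,v,.3)-o
  zt=M[2,3]-(.131 if u<320 else .1345);p=o+r*((zt-o[2])/r[2]);print(p,M[:3,:3]@p+M[:3,3])
E
```

```text
hole 308.78823529411767 181.6235294117647 85
[[0.3058 0.2866 0.284  0.2794 0.2802 0.2795 0.2835 0.2875 0.297 ]
 [0.2911 0.2805 0.2796 0.2802 0.2794 0.28   0.2788 0.281  0.2919]
 [0.2871 0.2824 0.2804 0.2818 0.2805 0.281  0.2824 0.28   0.2882]
 [0.2813 0.2816 0.2816 0.3003 0.404  0.4032 0.2811 0.2819 0.2826]
 [0.2826 0.282  0.2821 0.2944 0.3055 0.3058 0.2817 0.2819 0.2831]
 [0.283  0.2833 0.2829 0.284  0.2884 0.2868 0.283  0.2839 0.2834]
 [0.312  0.2826 0.2839 0.285  0.2846 0.2852 0.2851 0.284  0.2908]
 [0.3148 0.2849 0.2845 0.2849 0.2842 0.2862 0.2854 0.285  0.3136]
 [0.3183 0.3159 0.315  0.2855 0.2865 0.2861 0.3146 0.3154 0.316 ]]
[ 0.0083 -0.0121  0.1349] [0.5385 0.2261 0.131 ]
[0.0369 0.0543 0.1314] [0.567  0.1597 0.1345]
[0.0659 0.1246 0.1314] [0.596  0.0894 0.1345]
```

View pics/z6.png

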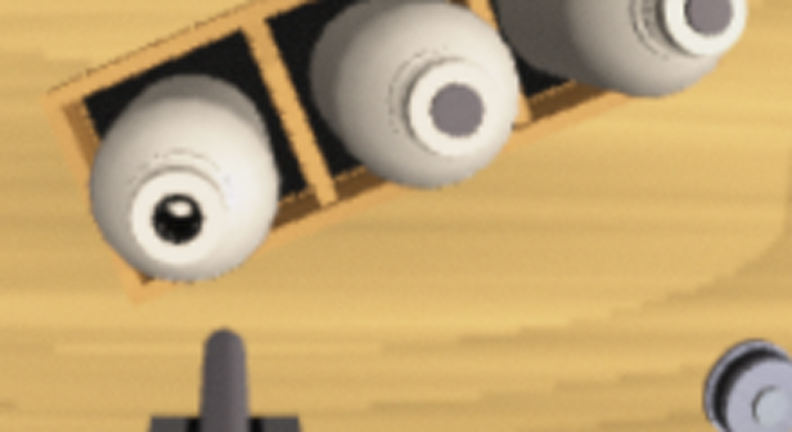

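Call:
drive_tool --series '[[[0.004, -0.006, 0.012, 0, 0, 0, 0.0], [0.007, -0.0116, 0.03, 0, 0, 0, 0.0], [0.007, -0.0116, 0.045, 0, 0, 0, 0.0], [0.007, -0.0116, 0.058, 0, 0, 0, 0.0], [0.007, -0.0116, 0.067, 0, 0, 0, 0.0], [0.007, -0.0116, 0.067, 0, 0, 0, 0.0], [0.007, -0.0116, 0.067, 0, 0, 0, 0.0], [0.007, -0.0116, 0.067, 0, 0, 0, 0.0], [0.007, -0.0116, 0.067, 0, 0, 0, 0.0]]]'

```text
t: 7.93
ee_pos: [0.538, 0.226, 0.2004]
eef_rot: [-3.141, 0.001, -0.003]
contact_force: [0.6, -0.6, -0.1]
opening: 0.079
```

```bash
python3 - <<'E'
from h import *
M=T();print(M,manip.state()['contact_force']); snap('wrist','w7');np.save('pics/w7T.npy',M)
zoom('w7',285,175,80,75,8,'z7')
snap('side','s7'); zoom('s7',235,170,110,110,5,'zs7')
E
```

```text
[[ 1.     -0.0009  0.002   0.538 ]
 [-0.0009 -1.      0.0006  0.226 ]
 [ 0.002  -0.0006 -1.      0.2004]
 [ 0.      0.      0.      1.    ]] [ 0.6417 -0.5868 -0.1082]
```

View pics/z7.png

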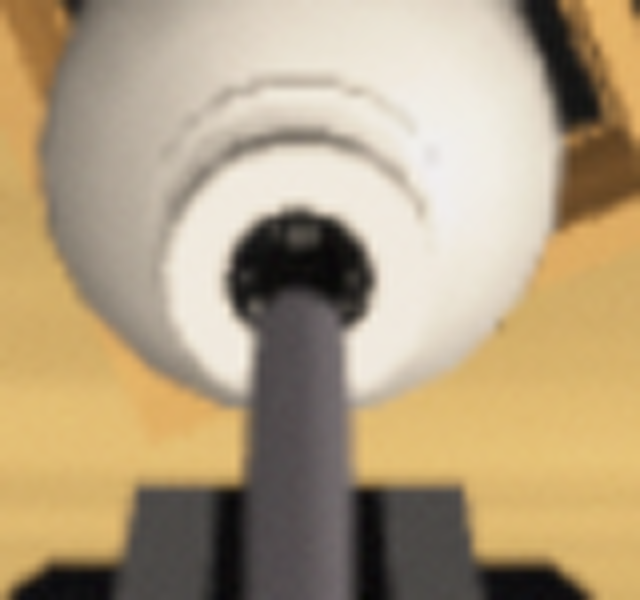

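View pics/zs7.png

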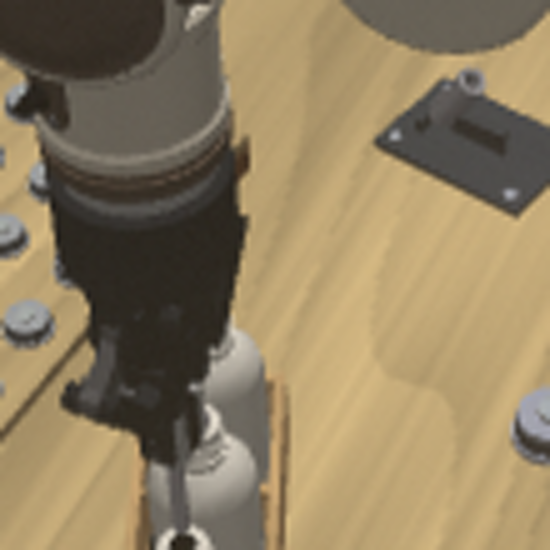

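```bash
python3 - <<'E'
from h import *
c=manip.camera_params('wrist');o=np.array(c['hand_eye'])[:3,3]
def at(zx,zy,z):
  r=wpt(285+zx/8,175+zy/8,.25)-o; return o+r*((z-o[2])/r[2])
print('hole',at(300.5,272,.0694),at(301,206,.0694),'rim L/R',at(165,275,.0694),at(432,275,.0694))
for z in (.0535,.0555,.0575): print('tip edge',at(299,290,z))
print('rod L/R 10mm above tip',at(255,400,.04),at(347,400,.04))
E
```

```text
hole [ 0.0004 -0.0001  0.0694] [ 0.0065 -0.0001  0.0694] rim L/R [ 0.0001 -0.0122  0.0694] [0.0001 0.0117 0.0694]
tip edge [ 0.0036 -0.0003  0.0535]
tip edge [ 0.003  -0.0003  0.0555]
tip edge [ 0.0024 -0.0003  0.0575]
rod L/R 10mm above tip [-0.0012 -0.0037  0.04  ] [-0.0012  0.0035  0.04  ]
```

Call:
drive_tool --series '[[[0.0005, 0, 0.004, 0, 0, 0, 0.0], [0.0005, 0, 0.009, 0, 0, 0, 0.0], [0.0005, 0, 0.014, 0, 0, 0, 0.0], [0.0005, 0, 0.018, 0, 0, 0, 0.0], [0.0005, 0, 0.022, 0, 0, 0, 0.0], [0.0005, 0, 0.025, 0, 0, 0, 0.0], [0.0005, 0, 0.025, 0, 0, 0, 0.0], [0.0005, 0, 0.025, 0, 0, 0, 0.0]]]'

```text
t: 8.7
ee_pos: [0.5383, 0.2259, 0.1749]
eef_rot: [-3.141, 0.001, -0.002]
contact_force: [-0.4, -0.4, -0.3]
opening: 0.082
```

```bash
python3 - <<'E'
from h import *
M=T();s=manip.state();print(M,s['contact_force'],s['moment']); snap('wrist','w8')
zoom('w8',270,165,110,110,5.4,'z8')
E
```

```text
[[ 1.     -0.0009  0.0012  0.5383]
 [-0.0009 -1.      0.0005  0.2259]
 [ 0.0012 -0.0005 -1.      0.1749]
 [ 0.      0.      0.      1.    ]] [-0.3756 -0.4207 -0.2868] [-0.0166  0.0047  0.017 ]
```

View pics/z8.png

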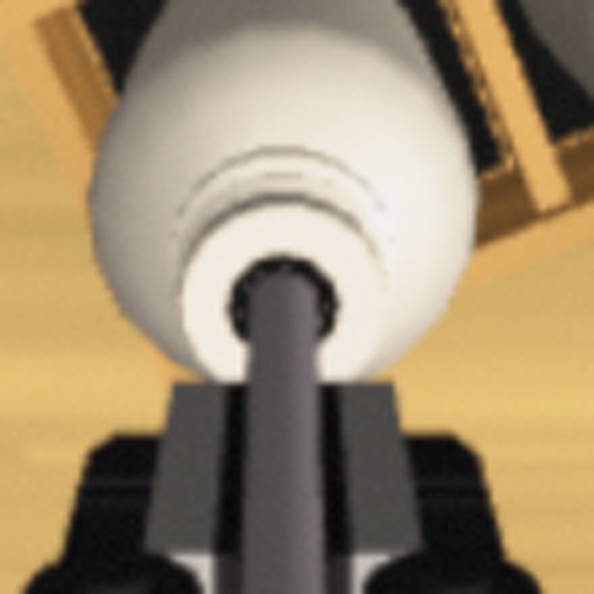

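Call:
drive_tool --series '[[[0, 0, 0.003, 0, 0, 0, 0.0], [0, 0, 0.007, 0, 0, 0, 0.0], [0, 0, 0.011, 0, 0, 0, 0.0], [0, 0, 0.015, 0, 0, 0, 0.0], [0, 0, 0.019, 0, 0, 0, 0.0], [0, 0, 0.019, 0, 0, 0, 0.0]]]'

```text
t: 9.25
ee_pos: [0.5382, 0.2259, 0.155]
eef_rot: [-3.141, 0.001, -0.002]
contact_force: [1.9, 0.3, -3.1]
opening: 0.078
```

```bash
python3 - <<'E'
from h import *
M=T();s=manip.state();print(M[:3,3],s['contact_force'],s['moment'])
E
```

```text
[0.5382 0.2259 0.155 ] [ 1.9277  0.2536 -3.052 ] [ 0.0898 -0.3372 -0.0323]
```

Call:
drive_tool --series '[[[0, 0, 0.003, 0, 0, 0, 0.0], [0, 0, 0.007, 0, 0, 0, 0.0], [0, 0, 0.011, 0, 0, 0, 0.0], [0, 0, 0.015, 0, 0, 0, 0.0], [0, 0, 0.0165, 0, 0, 0, 0.0], [0, 0, 0.0165, 0, 0, 0, 0.0]]]'

```text
t: 9.75
ee_pos: [0.5383, 0.2259, 0.1376]
eef_rot: [-3.141, 0.002, -0.002]
contact_force: [3.0, 0.1, -3.2]
opening: 0.077
```

```bash
python3 - <<'E'
from h import *
M=T();s=manip.state();print(M[:3,3],s['contact_force'],s['moment']); snap('wrist','w9')
zoom('w9',220,165,200,180,3.3,'z9')
E
```

```text
[0.5383 0.2259 0.1376] [ 3.0085  0.104  -3.1658] [ 0.0959 -0.564  -0.0054]
```

View pics/z9.png

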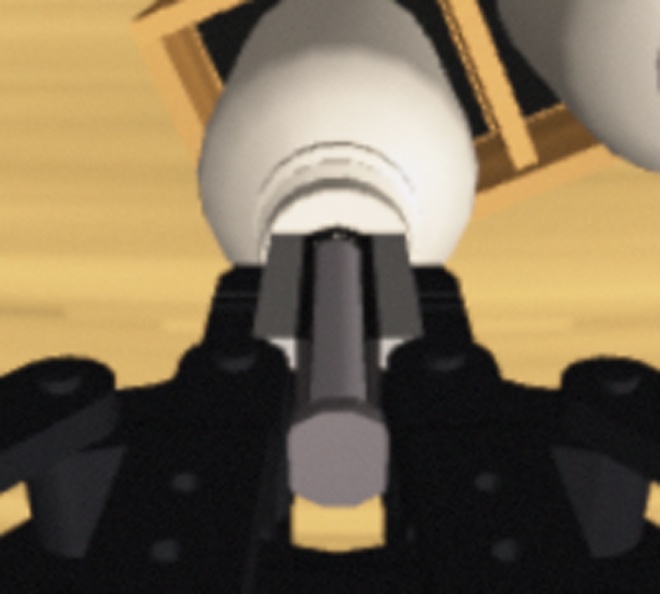

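Call:
drive_tool --series '[[[0, 0, 0, 0, 0, 0, 0.02], [0, 0, 0, 0, 0, 0, 0.035], [0, 0, 0, 0, 0, 0, 0.035], [0, 0, 0, 0, 0, 0, 0.035], [0, 0, -0.015, 0, 0, 0, 0.035], [0, 0, -0.035, 0, 0, 0, 0.035], [0, 0, -0.06, 0, 0, 0, 0.035], [0, 0, -0.085, 0, 0, 0, 0.035], [0, 0, -0.085, 0, 0, 0, 0.035], [0, 0, -0.085, 0, 0, 0, 0.035], [0, 0, -0.085, 0, 0, 0, 0.035]]]'

```text
t: 10.72
ee_pos: [0.5377, 0.2257, 0.222]
eef_rot: [-3.141, 0.002, 0.0]
contact_force: [-0.1, -0.3, -0.5]
opening: 0.409
```

```bash
python3 - <<'E'
from h import *
M=T();s=manip.state();print(M,s['contact_force'],s['opening']); snap('wrist','w10')
zoom('w10',220,125,200,180,3.3,'z10')
d=np.load('pics/w10.npz')['d'];print(d[190:250:4,310:336:4])
E
```

```text
[[ 1.     -0.001  -0.0002  0.5377]
 [-0.001  -1.      0.0001  0.2257]
 [-0.0002 -0.0001 -1.      0.222 ]
 [ 0.      0.      0.      1.    ]] [-0.0763 -0.3187 -0.5325] 0.4091805627985166
[[0.241  0.2392 0.2396 0.2406 0.2391 0.2404 0.2432]
 [0.2402 0.2411 0.2409 0.24   0.2405 0.2396 0.2418]
 [0.2415 0.2416 0.2393 0.2326 0.2412 0.2416 0.2419]
 [0.2421 0.2428 0.2264 0.2235 0.2311 0.2411 0.2419]
 [0.2441 0.2429 0.2181 0.2125 0.2195 0.2431 0.2437]
 [0.245  0.2447 0.204  0.2021 0.2071 0.2442 0.2748]
 [0.28   0.1884 0.1887 0.189  0.1881 0.2768 0.2813]
 [0.336  0.1895 0.1894 0.1885 0.1891 0.1894 0.3846]
 [0.1892 0.1898 0.1901 0.1893 0.1904 0.1893 0.3855]
 [0.3867 0.1913 0.1921 0.1903 0.1906 0.191  0.3863]
 [0.3879 0.1915 0.1908 0.19   0.192  0.3882 0.3892]
 [0.3884 0.3894 0.3884 0.3896 0.3891 0.3892 0.3901]
 [0.3913 0.3923 0.3907 0.3908 0.3907 0.3916 0.3902]
 [0.3914 0.3926 0.3932 0.3931 0.3915 0.3921 0.3927]
 [0.3931 0.3942 0.3944 0.3939 0.3932 0.3933 0.3935]]
```

View pics/z10.png

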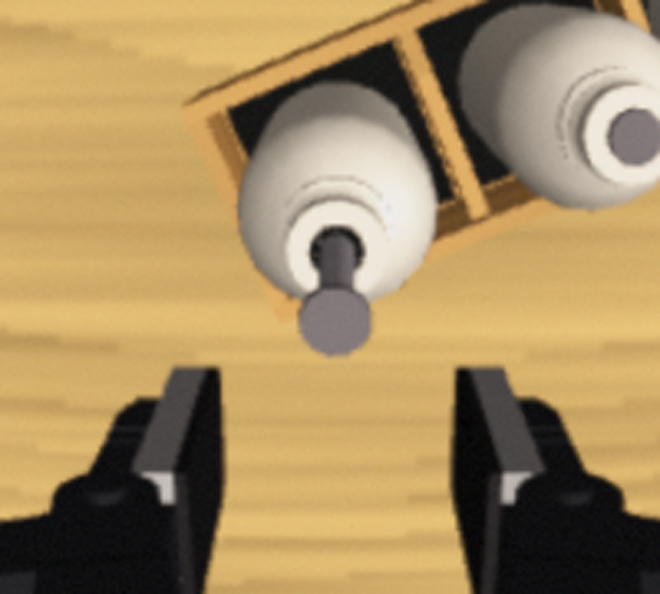

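```bash
python3 - <<'E'
from h import *
M=T();h=wpt(321.5,222.3,.1902);print(h,M[:3,:3]@h+M[:3,3])
E
```

```text
[ 0.0016 -0.0008  0.037 ] [0.5389 0.2265 0.1843]
```

Call:
drive_tool --series '[[[0.001, -0.0006, 0, 0, 0, 0, 0.0], [0.001, -0.0006, 0.01, 0, 0, 0, 0.0], [0.001, -0.0006, 0.02, 0, 0, 0, 0.0], [0.001, -0.0006, 0.02, 0, 0, 0, 0.0], [0.001, -0.0006, 0.02, 0, 0, 0, 0.0], [0.001, -0.0006, 0.028, 0, 0, 0, 0.0], [0.001, -0.0006, 0.034, 0, 0, 0, 0.0], [0.001, -0.0006, 0.038, 0, 0, 0, 0.0], [0.001, -0.0006, 0.042, 0, 0, 0, 0.0], [0.001, -0.0006, 0.046, 0, 0, 0, 0.0], [0.001, -0.0006, 0.05, 0, 0, 0, 0.0], [0.001, -0.0006, 0.05, 0, 0, 0, 0.0]]]'

```text
t: 11.77
ee_pos: [0.5378, 0.2261, 0.1703]
eef_rot: [3.141, -0.002, -0.005]
contact_force: [-0.3, 0.4, 0.0]
opening: 0.001
```

```bash
python3 - <<'E'
from h import *
M=T();s=manip.state();print(M[:3,3],s['contact_force'],s['moment'],s['opening']); snap('wrist','w11')
zoom('w11',220,125,200,180,3.3,'z11')
E
```

```text
[0.5378 0.2261 0.1703] [-0.2686  0.4359  0.0154] [-0.0249  0.0051 -0.0499] 0.0014083816367870818
```

View pics/z11.png

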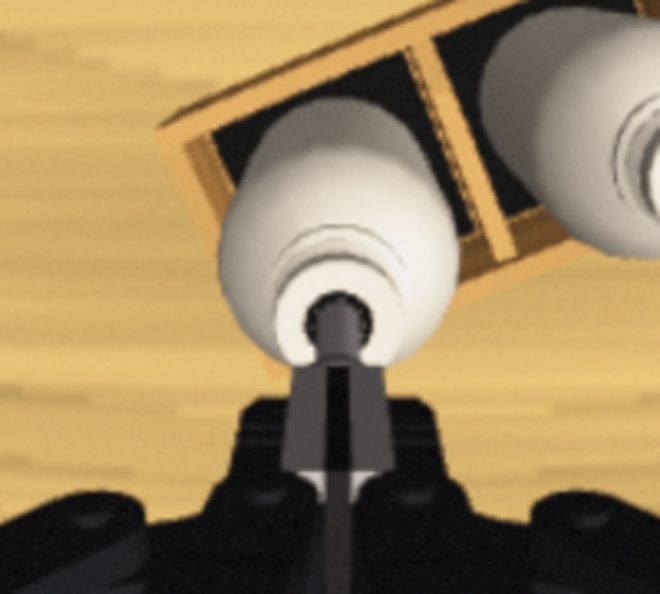

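Call:
drive_tool --series '[[[0.0005, 0, 0.004, 0, 0, 0, 0.0], [0.0005, 0, 0.008, 0, 0, 0, 0.0], [0.0005, 0, 0.012, 0, 0, 0, 0.0], [0.0005, 0, 0.016, 0, 0, 0, 0.0], [0.0005, 0, 0.02, 0, 0, 0, 0.0], [0.0005, 0, 0.024, 0, 0, 0, 0.0], [0.0005, 0, 0.028, 0, 0, 0, 0.0], [0.0005, 0, 0.031, 0, 0, 0, 0.0], [0.0005, 0, 0.033, 0, 0, 0, 0.0]]]'

```text
t: 12.57
ee_pos: [0.5378, 0.226, 0.1367]
eef_rot: [3.141, -0.002, -0.006]
contact_force: [-0.1, -0.3, 3.3]
opening: 0.0
```

Call:
drive_tool --series '[[[0, 0, 0.001, 0, 0, 0, 0.0], [0, 0, 0.002, 0, 0, 0, 0.0]]]'

```text
t: 12.73
ee_pos: [0.5377, 0.226, 0.1344]
eef_rot: [3.141, -0.002, -0.007]
contact_force: [-1.0, 0.4, 2.0]
opening: 0.001
```

Call:
drive_tool --series '[[[0, 0, 0.0007, 0, 0, 0, 0.0], [0, 0, 0.0012, 0, 0, 0, 0.0]]]'

```text
t: 12.9
ee_pos: [0.5378, 0.226, 0.1337]
eef_rot: [3.141, -0.001, -0.006]
contact_force: [-1.8, -0.9, 5.9]
opening: 0.0
```

Call:
drive_tool --series '[[[0, 0, 0.0007, 0, 0, 0, 0.0], [0, 0, 0.0007, 0, 0, 0, 0.0]]]'

```text
t: 13.07
ee_pos: [0.5378, 0.2261, 0.1337]
eef_rot: [3.141, -0.001, -0.006]
contact_force: [-2.0, -0.2, 6.6]
opening: 0.0
```

Call:
drive_tool --series '[[[0, 0, 0.0015, 0, 0, 0, 0.0], [0, 0, 0.002, 0, 0, 0, 0.0], [0, 0, 0.002, 0, 0, 0, 0.0]]]'

```text
t: 13.32
ee_pos: [0.538, 0.2261, 0.1333]
eef_rot: [3.141, -0.001, -0.006]
contact_force: [-5.0, -0.9, 12.6]
opening: -0.001
```

Call:
drive_tool --series '[[[0, 0, 0.002, 0, 0, 0, 0.0], [0, 0, 0.0035, 0, 0, 0, 0.0], [0, 0, 0.0035, 0, 0, 0, 0.0]]]'

```text
t: 13.57
ee_pos: [0.5382, 0.2262, 0.1328]
eef_rot: [3.14, -0.0, -0.005]
contact_force: [-9.3, -3.4, 18.3]
opening: -0.002
```

Call:
drive_tool --series '[[[0, 0, -0.005, 0, 0, 0, 0.0], [0, 0, -0.03, 0, 0, 0, 0.0], [-0.01, 0, -0.065, 0, 0, 0, 0.0], [-0.03, 0, -0.1, 0, 0, 0, 0.0], [-0.04, 0, -0.12, 0, 0, 0, 0.0], [-0.04, 0, -0.12, 0, 0, 0, 0.0], [-0.04, 0, -0.12, 0, 0, 0, 0.0], [-0.04, 0, -0.12, 0, 0, 0, 0.0]]]'

```text
t: 14.23
ee_pos: [0.4981, 0.2262, 0.2515]
eef_rot: [3.14, -0.001, -0.008]
contact_force: [-0.3, 0.3, -0.4]
opening: 0.0
```

```bash
python3 - <<'E'
from h import *
M=T();s=manip.state();print(M[:3,3],s['contact_force'],s['qvel']); p,d=snap('wrist','w12')
zoom('w12',270,120,200,120,4,'z12')
snap('side','s12'); zoom('s12',225,210,90,120,4.5,'zs12')
E
```

```text
[0.4981 0.2262 0.2515] [-0.3092  0.3251 -0.3729] [-0.0028  0.0233  0.0131  0.0004  0.0012  0.0014]
```

View pics/z12.png

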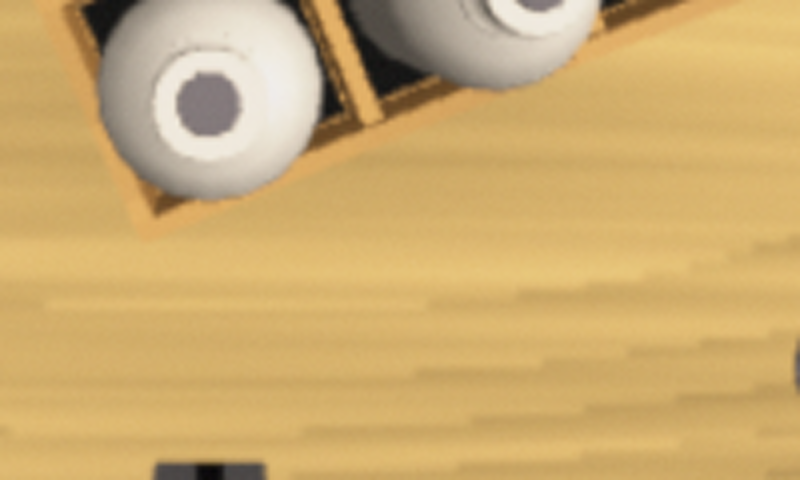

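View pics/zs12.png

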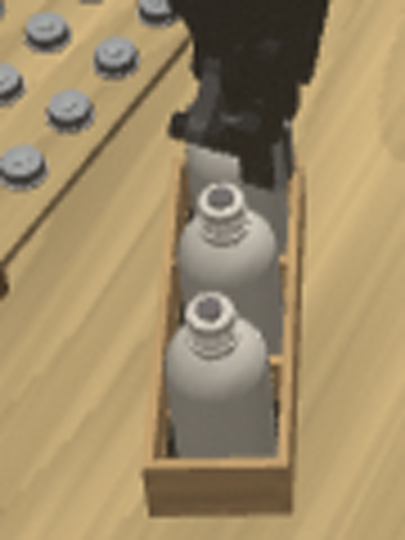

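```bash
python3 - <<'E'
from h import *
z=np.load('pics/w12.npz');d=z['d'];M=T()
Z=lambda u,v:(M@[*wpt(u,v,d[v,u]),1])[2]
hd=[Z(u,v) for u in range(317,328) for v in range(141,151)]
rim=[Z(u,v) for u in (310,311,332,333) for v in range(143,149)]
print('head z',np.median(hd),'rim z',np.median(rim),'diff',np.median(hd)-np.median(rim))
print(manip.hand_in())
E
```

```text
head z 0.133810633908341 rim z 0.130672501699762 diff 0.003138132208579003
the job is handed in; nothing more can be done
None
```

I took the dip rod out of the slanted rest, put it into the open bottle (the end cell on the +y side of the wooden caddy) and pushed it in about 50 mm. I then let go and pressed the head down with the shut fingertips until it stopped, and handed the job in at about 14.3 s.

**Seated:**
- At the end the tool stopped at z ≈ 0.133 m while the push force rose to about 18 N, against about 2–6 N just before.
- Wrist depth puts the head top at z = 0.1338 m and the rim at 0.1307 m. That is 3.1 mm apart; 3.5 mm is nominal and the difference is within depth noise.
- In the side view the head sits like the one on the closed bottle next to it.

**Clear of everything:** the gripper was back at z ≈ 0.25 m with about zero contact force. The neighbouring bottles still looked in place in the last pictures. I did not check the other bench items again.

**Disagreements:**
- My first wrist measurement mixed a picture taken while the arm was moving with a later pose, which put it about 5 mm off. I spotted that and corrected it before the grasp.
- The force readings while pushing through the wiper were mostly below the stated 4–12 N.

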